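# Hold the pressure arm of a peristaltic pump open against its spring

### The job

The bench peristaltic pump is to get a new tube. Push its sprung catch button all the way in so that the pressure arm springs ajar, let the button come up again, then swing the arm by its upright handle away from the rotor, against its spring, right up to its stop. Finish while still holding the arm against the stop, so that a colleague can lay the tube in, and leave the glassware and other loose things round the pump where they stand.

Things in the scene. Friction and masses are not known exactly. Their poses are not given: they have to be found in the camera images.
- pump: bench peristaltic pump, a grey box 220 mm deep (its x) x 190 mm wide (its y) on four feet, its flat metal deck 88 mm above the worktop; it stands firm. Origin: centre of its underside; x points to its rear (away from the front panel with display and dial), y to its left seen from the front, z up; place and yaw vary. On the deck are rotor, pressure arm, catch button and two tube clips 16 mm high
- rotor_top (a point): top of the rotor's knob, 38 mm above the deck, on the rotor's vertical axis (on the pump at x -5, y +22 mm). The rotor, a drum with four rollers, is 65 mm across and 33 mm high without the knob; it turns freely and has no part in the job
- pressure_arm (a joint): angle of the pressure arm about its vertical pivot, rad. 0: shut, held by the catch. Growing values open it, anticlockwise seen from above: the handle swings to the pump's right (-y), then rearward. Freed by the catch, the arm springs to 0.24 (ajar) and stays there; beyond, a spring of 1.4 N m per rad resists (7 N at the handle at the end); the stop is at 1.10. Let go, it flies back to 0.24
- bar_middle (a point): point on the top face of the pressure arm's bar, 75 mm from the pivot axis towards the handle, 20 mm above the deck. The bar is of light metal, 16 mm wide and 10 mm thick, and runs straight from the pivot to the handle, along the pump's x when shut; a black concave shoe sits on its side towards the rotor
- pivot (a point): point on the arm's vertical pivot axis, at the top of the spring, 40 mm above the deck (on the pump at x +70, y -45 mm)
- stop_post (a point): foot of the rubber-sleeved stop post at the right edge of the deck, 25 mm high, 9 mm across; the bar of the arm lies against it when fully open
- handle (a point): middle of the upright black handle, a round post 16 mm across and 35 mm tall on the front end of the arm, 165 mm from the pivot axis; the point lies on the post's axis, 40 mm above the deck; the post reaches from 23 to 58 mm above the deck and swings with the arm
- catch_top (a point): centre of the top of the catch button, a black round plunger 18 mm across in a steel collar 27 mm across and 10 mm high, at the front left of the deck (on the pump at x -85, y +38 mm); its top stands 28 mm above the deck when up. It is pushed straight down; its bolt holds the arm shut some 100 mm to the right
- catch_button (a joint): travel of the catch button, m: 0 is up, 0.012 fully in. A spring pushes it up with 1.5 N at the start and 4.5 N when fully in; the bolt lets go of the arm at about 0.008. Let go, it comes up again by itself
- beaker: clear glass beaker, 71 mm across, 93 mm tall, stands left of the pump; loose, to be left alone. Origin: centre of its underside
- bottle: round screw-cap reagent bottle, 56 mm across, 106 mm tall, left of the pump; loose, to be left alone. Origin: centre of its underside
- dropper: small screw-cap bottle, 36 mm across, 76 mm tall, right of the pump; loose, to be left alone. Origin: centre of its underside
- vial_black: sample vial with a smooth dark cap, 23 mm across, 52 mm tall, right of the pump; loose, to be left alone. Origin: centre of its underside
- vial_white: sample vial with a pale ribbed cap, 23 mm across, 52 mm tall, right of the pump; loose, to be left alone. Origin: centre of its underside
- dish: closed petri dish, 57 mm across, 15 mm high, right of the pump, low enough to be passed over; loose, to be left alone. Origin: centre of its underside
- timer: bench timer lying flat, 50 x 76 x 24 mm, in front of the pump; loose, to be left alone. Origin: centre of its underside

How it is judged:
By the outcome, as a careful person would: the job done as asked, in the order asked, and still so for the second after the job is handed in, while the arm keeps its last pose, push and grip.
It also fails if it takes over 45 s, if anything falls off the work surface, if the arm or the gripper's body presses on something with over 40 N, if the wrist force passes 120 N, or if a joint passes its speed limit or range.

### The arm

A 7-joint arm with a two-finger parallel gripper is mounted at the origin on a cart in front of the work surface, level with it; the furniture and walls round the work are solid. World frame = base frame: x ahead of the robot, y to its left, z up, the work surface at z = 0. Lengths are in m, angles in rad, forces in N, time in s.
With the tool pointing down it reaches from about 0.425 to 0.925 m from the base axis. Payload 6.8 kg.
Tool frame: the origin (TCP) lies midway between the tips of the shut fingers; the grasp point (between the pads) lies 19 mm behind it; z points along the fingers, y is the line along which they close (so a half turn about z gives the same grasp; the last joint's range is limited). The gripper opens to 88 mm and grips with 3 to 60 N. Pads are 20 mm wide; open, the fingers measure 115 mm over their backs; the gripper's body (75 mm by 178 mm) begins 61 mm behind the grasp point.
Start: joints at [-1.405, 0.477, 0.022, 1.555, -0.011, 1.109, -0.083], TCP at [0.183, 0.65, 0.223] pointing down, gripper open.
Joint ranges: [-2.96, 2.96], [-0.34, 2.1], [-1.41, 1.46], [0.24, 2.44], [-1.37, 4.51], [0.17, 1.92], [-2.96, 2.96]. Speed limits (rad/s): [2.39, 2.39, 3.14, 3.14, 3.14, 3.14, 3.14].

### API

Orientations are given as a rotation vector (axis times angle).
In Python, from station import get_state, read_camera, sign_off gives the robot as it stands. The module is installed in compiled form; this text tells all that it offers.
- The arm moves only by the shell command python3 -m creep 'ROWS' [FORCE]. ROWS is JSON, a list of rows, each a list of 7 numbers: the turn, a rotation vector about the tool's x, y, z as a fraction of full scale, then the shift along the tool's x, y, z as a fraction of full scale, then the closure, from 0 (fully open) to 1 (shut). In form: [[ax, ay, az, dx, dy, dz, claw], ...]. A call has 1 to 20 rows; each row shifts and turns the commanded pose from where the row before left it, along the tool's axes as they then stand; what a row does not reach is not made up. Full scale, the value 1, is 0.025 m for a shift and 6 degrees for a turn. A row lasts 1/10 s, in which the tool goes at most 50 mm and 8.59 degrees, less where a joint would pass 70% of its speed; a pose out of reach is approached as far as the arm can. A call with a number of a shift or a turn outside -1 to 1 is refused whole. A call with a gripper value outside its range is refused whole. The fingers move at their own pace and stop on an object; FORCE is the grip in N (left out, the last holds). Time passes only in rows, so rows that do not move let the fingers close. It gives the time, the measured TCP pose, the force, the opening and the grip force at its end, in the units of the state.
- get_state(): the state, without advancing time (a new reading comes with each control period).
- read_camera(name): name is "scene" or "side" or "wrist"; returns a dict with "image" (384x512x3 uint8, blue, green, red), "fx", "fy", "cx", "cy" (pixels), "pose" (4x4, takes a point from camera to world coordinates). Camera axes: x right, y down, z forward; pixel columns grow to the right and rows downward; lengths in m; the calibration is good to about 2 mm. A picture is of the moment at which its call begins. There is no depth.
- sign_off(): hands the job in; it is judged then, once.
The state is a dict: "time_s": time; "qpos": joint angles; "joint_velocities": joint speeds; "tau": joint torques, N m; "tcp_pos": TCP position; "tcp_rot": TCP orientation; "contact_force": force on the tool from outside, world axes, zero at the start; "torque": the same for the moment, N m; "opening": finger opening in m; "gripper_force": force on a finger pad.
Only numpy, scipy, OpenCV 4.12 (cv2) and the standard library are available. Lean on these libraries where they do the work, as an engineer would, in place of code of your own. Each camera call takes 0.05 s, during which the arm holds its last target. There are 200 camera calls.

## Working session

There is one attempt and no reset: what is moved stays moved. The work goes in short steps, Python scripts to look and compute and a shell command to move; the robot and the scene stay as the last step left them, time stands still between calls to the robot, and variables do not carry over. Pictures are saved under pics/ and viewed, at most 10 in all, crops included, and the job is handed in when it is done.

```bash
mkdir -p pics
python3 - <<'E'
from station import *
import cv2,json,numpy as np
s=get_state();print({k:np.round(v,3).tolist() for k,v in s.items()})
for n in("scene","side"):
    c=read_camera(n);cv2.imwrite(f"pics/{n}0.png",cv2.resize(c["image"],(800,600),interpolation=cv2.INTER_CUBIC))
    cv2.imwrite(f"pics/{n}0raw.png",c["image"])
    d={k:np.array(c[k]).tolist() for k in("fx","fy","cx","cy","pose")};json.dump(d,open(n+".json","w"));print(n,c["fx"],c["fy"],c["cx"],c["cy"],np.round(c["pose"],3).tolist())
E
```

```text
{'time_s': 0.0, 'qpos': [-1.405, 0.478, 0.022, 1.556, -0.012, 1.109, -0.083], 'joint_velocities': [-0.0, -0.001, -0.0, 0.001, -0.001, -0.001, 0.001], 'tau': [0.001, -58.284, 1.535, -27.262, -0.054, 0.017, 0.0], 'tcp_pos': [0.182, 0.649, 0.222], 'tcp_rot': [-0.429, -3.112, 0.003], 'contact_force': [-0.405, 0.215, -0.469], 'torque': [-0.061, 0.001, 0.02], 'gripper_force': 0.0, 'opening': 0.088}
scene 405.16769844850364 405.16769844850364 260.98134719514474 182.55253757091577 [[0.566, -0.548, 0.616, -0.063], [-0.825, -0.373, 0.425, -0.333], [-0.003, -0.749, -0.663, 0.75], [0.0, 0.0, 0.0, 1.0]]
side 479.4311628788884 479.4311628788884 254.03298709989622 186.9270044051983 [[0.999, -0.032, 0.015, 0.517], [-0.029, -0.537, 0.843, -0.841], [-0.019, -0.843, -0.538, 0.721], [0.0, 0.0, 0.0, 1.0]]
```

View pics/scene0.png

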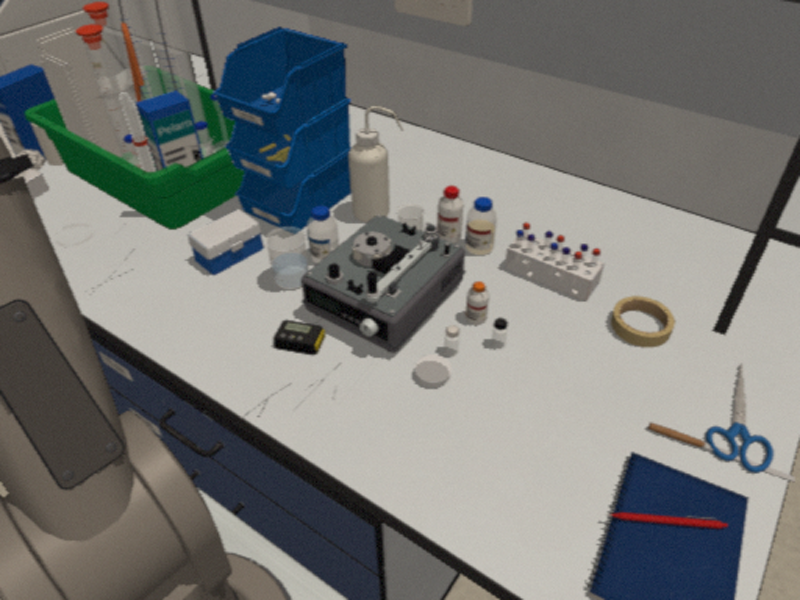

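View pics/side0.png

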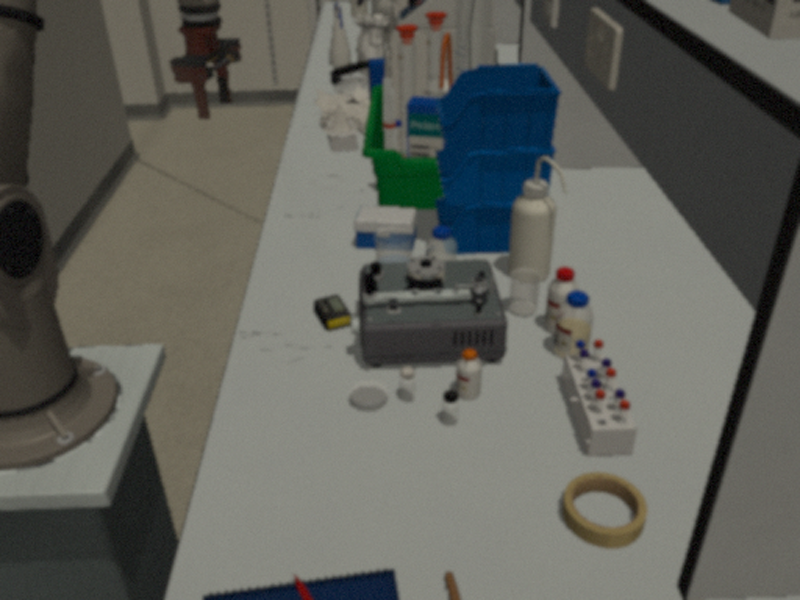

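The scene picture shows the pump at about (385,280) with the button near (334,271), the handle near (373,285) and the rotor near (372,245). The side picture shows it at about (430,310). I'll enlarge both views.

Run:
```python
import cv2,numpy as np
def crop(n,u0,v0,w,h,k,o):
    i=cv2.imread(f"pics/{n}0raw.png")[v0:v0+h,u0:u0+w]
    i=cv2.resize(i,None,fx=k,fy=k,interpolation=cv2.INTER_CUBIC)
    for u in range((u0//10+1)*10,u0+w,10):
        x=int((u-u0+.5)*k);cv2.line(i,(x,0),(x,6),(0,0,255),1);cv2.putText(i,str(u),(x-10,16),0,.35,(0,0,255),1)
    for v in range((v0//10+1)*10,v0+h,10):
        y=int((v-v0+.5)*k);cv2.line(i,(0,y),(6,y),(0,0,255),1);cv2.putText(i,str(v),(8,y+4),0,.35,(0,0,255),1)
    cv2.imwrite(o,i)
crop("scene",185,130,120,90,6.6,"pics/sc1.png")
crop("side",222,160,110,82,7.2,"pics/si1.png")
```

```text
(no output)
```

View pics/sc1.png

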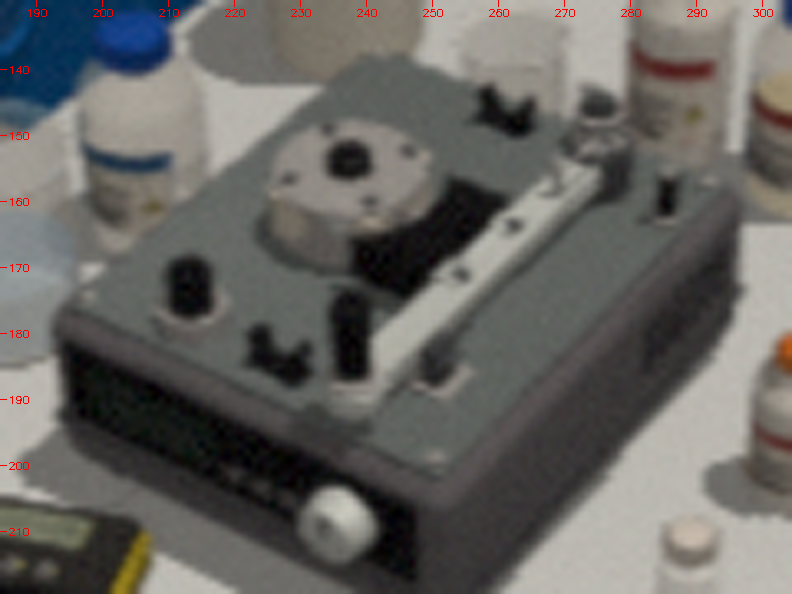

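View pics/si1.png

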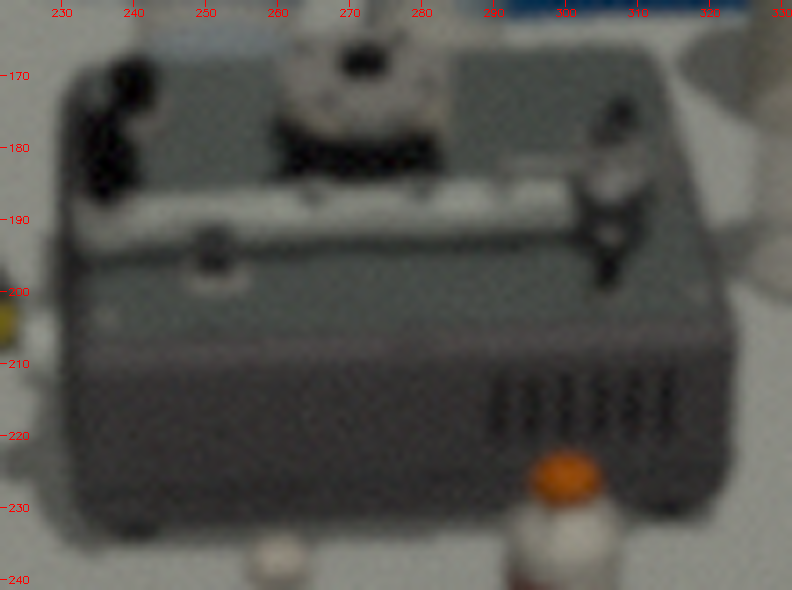

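Scene crop: knob top (237,152.5), button top (213,169.5), handle mid (237.5,181), pivot top (275,145), stop post foot (285.5,162). Side crop: knob (272,167.5), button (240.5,169), handle (236.5,181), pivot (307.5,174), stop foot (305.5,199).

```bash
cat > h.py <<'E'
import json,numpy as np
from scipy.optimize import least_squares
C={n:json.load(open(n+".json")) for n in("scene","side")}
def proj(n,p):
    c=C[n];T=np.linalg.inv(np.array(c["pose"]));q=T[:3,:3]@p+T[:3,3]
    return np.array([c["fx"]*q[0]/q[2]+c["cx"],c["fy"]*q[1]/q[2]+c["cy"]])
def ray_z(n,uv,z):
    c=C[n];P=np.array(c["pose"]);d=P[:3,:3]@[(uv[0]-c["cx"])/c["fx"],(uv[1]-c["cy"])/c["fy"],1]
    return P[:3,3]+d*(z-P[2,3])/d[2]
def W(s,p):
    a=s[2];return np.array([s[0]+np.cos(a)*p[0]-np.sin(a)*p[1],s[1]+np.sin(a)*p[0]+np.cos(a)*p[1],p[2]])
E
python3 - <<'E'
from h import *
F={"knob":(-.005,.022,.126),"catch":(-.085,.038,.116),"handle":(-.095,-.045,.128),"pivot":(.07,-.045,.128)}
O={"scene":{"knob":(237,152.5),"catch":(213,169.5),"handle":(237.5,181),"pivot":(275,145)},
"side":{"knob":(272,167.5),"catch":(240.5,169),"handle":(236.5,181),"pivot":(307.5,174)}}
def f(s,v=("scene","side")): return np.concatenate([proj(n,W(s,F[k]))-O[n][k] for n in v for k in F])
for v in(("scene",),("side",),("scene","side")):
    r=least_squares(f,[.55,.0,0.1],args=(v,));print(v,r.x,np.round(r.fun.reshape(-1,2),1).tolist())
s=r.x;json.dump(s.tolist(),open("pump.json","w"))
for k in F: print(k,np.round(W(s,F[k]),4))
for th in(0,.24,.6,1.1): print(th,np.round(W(s,(.07-.165*np.cos(th),-.045-.165*np.sin(th),.128)),4))
for n,uv in(("scene",(285.5,162)),("side",(305.5,199))):
    p=ray_z(n,uv,.088)[:2]-s[:2];a=s[2];print("stop in pump",n,np.round([p@[np.cos(a),np.sin(a)],p@[-np.sin(a),np.cos(a)]],4))
for nm,a,b,z in(("white",(289,203),(260,235),.052),("black",(320.5,207),(288.5,253.5),.052),("dropper",(306,183.5),(300.5,226),.076)):
    print(nm,ray_z("scene",a,z),ray_z("side",b,z))
E
```

```text
('scene',) [0.58406579 0.16117604 0.01940853] [[0.0, -0.4], [-0.3, 0.4], [0.2, -0.4], [0.1, 0.4]]
('side',) [0.58688885 0.16714562 0.08535448] [[-0.1, -2.1], [-1.2, -1.0], [1.5, 0.6], [-0.2, 2.3]]
('scene', 'side') [0.5862113  0.16370622 0.0452087 ] [[-0.3, -1.0], [-0.0, 0.1], [1.0, -1.2], [-0.7, -0.8], [0.0, -1.5], [-1.0, -1.0], [0.3, 0.6], [-0.9, 3.7]]
knob [0.5802 0.1855 0.126 ]
catch [0.4996 0.1978 0.116 ]
handle [0.4933 0.1145 0.128 ]
pivot [0.6582 0.1219 0.128 ]
0 [0.4933 0.1145 0.128 ]
0.24 [0.4998 0.0755 0.128 ]
0.6 [0.5263 0.0227 0.128 ]
1.1 [ 0.5901 -0.0284  0.128 ]
stop in pump scene [ 0.0651 -0.0826]
stop in pump side [ 0.0639 -0.0751]
white [0.56181648 0.0146092  0.052     ] [0.54244194 0.0069607  0.052     ]
black [ 0.59304469 -0.05592708  0.052     ] [ 0.60043845 -0.0594232   0.052     ]
dropper [0.62366929 0.00389081 0.076     ] [0.63223882 0.00370167 0.076     ]
```

Run:
```python
from h import *
F={"knob":(-.005,.022,.126),"catch":(-.085,.038,.116),"handle":(-.095,-.045,.128),"pivot":(.07,-.045,.128)}
O={"scene":{"knob":(237,152.5),"catch":(213,169.5),"handle":(237.5,181),"pivot":(275,145)},
"side":{"knob":(272,167.5),"catch":(240.5,169),"handle":(236.5,181)}}
def f(s): return np.concatenate([proj(n,W(s,F[k]))-O[n][k] for n in O for k in O[n]])
r=least_squares(f,[.55,.0,0.1]);s=r.x;print(s,np.round(r.fun.reshape(-1,2),1).tolist())
json.dump(s.tolist(),open("pump.json","w"));print(W(s,F["catch"]),W(s,F["handle"]))
for nm,u,v in(("binfrontleft",240,210),("binfrontright",292,224),("green near",172,222),("bluebox",208,270),("green right",240,195),("wash",370,218),("bottle",322,260),("beaker",290,285)):
    print(nm,np.round(ray_z("scene",(u*.64,v*.64),0),3))
```

```text
[0.58546014 0.16110488 0.01658878] [[0.4, -0.6], [0.1, 0.0], [0.4, -0.7], [0.4, 0.1], [0.0, -1.0], [-0.9, -1.0], [-0.6, 0.6]]
[0.49984149 0.19768967 0.116     ] [0.49121968 0.11453521 0.128     ]
binfrontleft [0.632 0.567 0.   ]
binfrontright [0.656 0.445 0.   ]
green near [0.525 0.65  0.   ]
bluebox [0.462 0.476 0.   ]
green right [0.672 0.608 0.   ]
wash [0.761 0.328 0.   ]
bottle [0.602 0.321 0.   ]
beaker [0.516 0.322 0.   ]
```

```bash
python3 -m creep '[[0,0,0,-0.4,-0.35,0,0],[0,0,0,-0.85,-0.7,0,0.5],[0,0,0,-0.85,-0.7,0,1],[0,0,0,-0.85,-0.7,0,1],[0,0,0,-0.85,-0.7,0,1],[0,0,0,-0.85,-0.7,0,1],[0,0,0,-0.85,-0.7,0,1],[0,0,0,-0.85,-0.7,0,1],[0,0,0,-0.85,-0.7,0,1],[0,0,0,-0.85,-0.7,0,1],[0,0,0,-0.85,-0.7,0,1],[0,0,0,-0.85,-0.7,0,1],[0,0,0,-0.85,-0.7,0,1],[0,0,0,-0.85,-0.7,0,1],[0,0,0,-0.85,-0.7,0,1],[0,0,0,-0.85,-0.7,0,1],[0,0,0,-0.85,-0.7,0,1],[0,0,0,-0.85,-0.7,0,1],[0,0,0,-0.4,-0.3,0,1],[0,0,0,0,0,0,1]]' 20
python3 - <<'E'
from station import *
import cv2,json,numpy as np
s=get_state();print({k:np.round(s[k],4).tolist() for k in("time_s","qpos","tcp_pos","tcp_rot","contact_force","opening")})
c=read_camera("wrist");cv2.imwrite("pics/w1.png",cv2.resize(c["image"],(800,600),interpolation=cv2.INTER_CUBIC))
json.dump({k:np.array(c[k]).tolist() for k in("fx","fy","cx","cy","pose")},open("wrist.json","w"))
print(np.round(c["pose"],3).tolist())
E
```

```text
time_s: 2.1
tcp_pos: [0.4654, 0.2427, 0.2226]
tcp_rot: [0.435, 3.111, -0.001]
contact_force: [-0.0, -0.3, -0.2]
opening: -0.0001
gripper_force: 0.0
{'time_s': 2.1, 'qpos': [-0.787, 0.2297, 0.2201, 1.9246, -0.0589, 0.9935, 0.7527], 'tcp_pos': [0.4654, 0.2427, 0.2226], 'tcp_rot': [0.4348, 3.1112, -0.0006], 'contact_force': [-0.0369, -0.2654, -0.1863], 'opening': -0.0001}
[[0.274, 0.921, 0.278, 0.389], [0.962, -0.262, -0.08, 0.264], [-0.001, 0.289, -0.957, 0.384], [0.0, 0.0, 0.0, 1.0]]
```

View pics/w1.png

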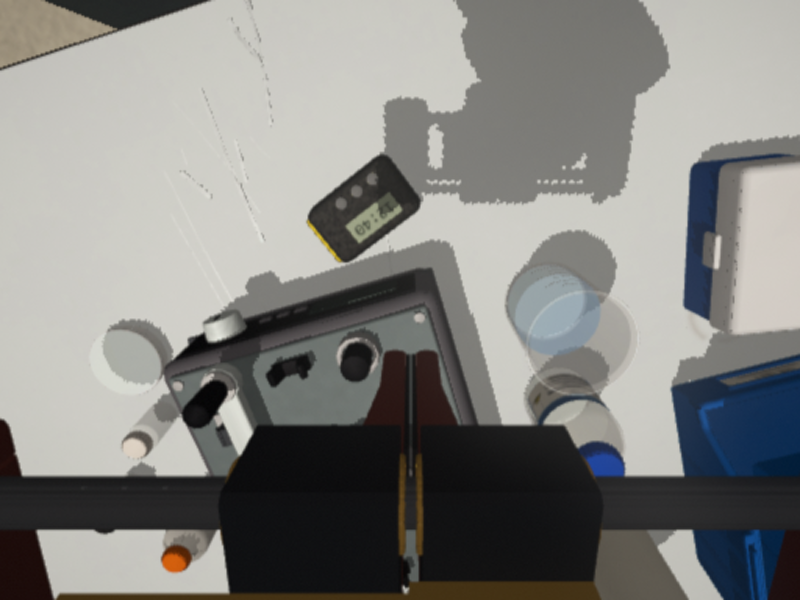

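The wrist picture shows the button top at (356,361), the handle from (225,388) at its foot to its top end at (200,411), and the closed fingertips at (411,355) of 800x600.

```bash
cat >> h.py <<'E'
C["wrist"]=json.load(open("wrist.json")) if __import__("os").path.exists("wrist.json") else None
E
python3 - <<'E'
from h import *
s=json.load(open("pump.json"));print(s)
print("catch",ray_z("wrist",(355*.64,361*.64),.116),"vs",W(s,(-.085,.038,.116)))
print("handletop",ray_z("wrist",(201*.64,410*.64),.146),"vs",W(s,(-.095,-.045,.146)))
print("pred px",[np.round(proj("wrist",W(s,p))/.64) for p in((-.085,.038,.116),(-.095,-.045,.146),(-.11,.095,.088),(-.11,-.095,.088))])
print("timer",ray_z("wrist",(365*.64,208*.64),.024),"white",ray_z("wrist",(137*.64,443*.64),.052),"orange",ray_z("wrist",(176*.64,558*.64),.076))
p=np.array([.4654,.2427,.2226]);print(proj("wrist",p)/.64)
E
```

```text
[0.5854601431418361, 0.1611048842924626, 0.01658877896798166]
catch [0.49477124 0.20119324 0.116     ] vs [0.49984149 0.19768967 0.116     ]
handletop [0.48740274 0.12188111 0.146     ] vs [0.49121968 0.11453521 0.146     ]
pred px [array([352., 370.]), array([191., 420.]), array([433., 290.]), array([147., 372.])]
timer [0.42157259 0.22182171 0.024     ] white [0.53909311 0.00857795 0.052     ] orange [0.62715573 0.01340062 0.076     ]
[410.62885374 381.900146  ]
```

```bash
python3 -m creep '[[0,0,0,-0.57,-0.45,0,1],[0,0,0,-0.57,-0.45,0.5,1],[0,0,0,-0.56,-0.44,0.9,1],[0,0,0,0,0,1,1],[0,0,0,0,0,1,1],[0,0,0,0,0,0.5,1],[0,0,0,0,0,0.2,1],[0,0,0,0,0,0.1,1],[0,0,0,0,0,0.1,1],[0,0,0,0,0,0,1]]'
python3 - <<'E'
from station import *
import cv2,numpy as np
o=[]
for n,(u,v,w,h) in(("scene",(185,130,120,90)),("side",(222,150,110,82))):
    i=read_camera(n)["image"];cv2.imwrite(f"pics/{n}2raw.png",i);o.append(cv2.resize(i[v:v+h,u:u+w],(400,300),interpolation=cv2.INTER_CUBIC))
cv2.imwrite("pics/p2.png",np.hstack(o))
E
```

```text
time_s: 3.15
tcp_pos: [0.497, 0.2018, 0.1159]
tcp_rot: [0.428, 3.111, 0.002]
contact_force: [-0.9, 1.0, 1.8]
opening: 0.0007
gripper_force: 0.5
```

View pics/p2.png

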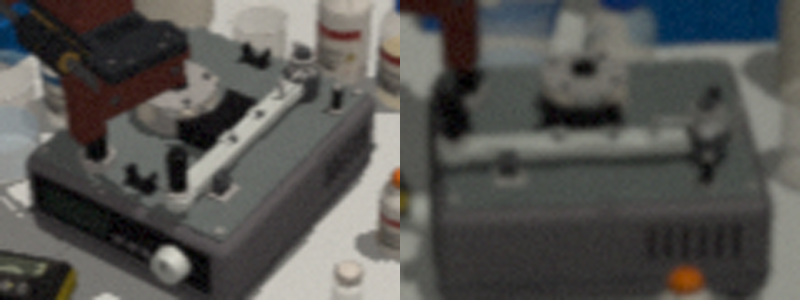

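The fingertips rest on the button (scene half at about (97,145)), and the force of 1.8 N agrees with touching it. Now I'll press.

```bash
python3 -m creep '[[0,0,0,0,-0.04,0.12,1],[0,0,0,0,-0.04,0.12,1],[0,0,0,0,0,0.12,1],[0,0,0,0,0,0.08,1],[0,0,0,0,0,0.04,1],[0,0,0,0,0,0,1]]'
```

```text
time_s: 3.85
tcp_pos: [0.4968, 0.1995, 0.1042]
tcp_rot: [0.429, 3.111, 0.002]
contact_force: [-1.7, 1.8, 14.0]
opening: 0.0005
gripper_force: 6.5
```

```bash
python3 -m creep '[[0,0,0,0,0,-0.2,1],[0,0,0,0,0,-0.6,1],[0,0,0,0,0,-1,1],[0,0,0,0,0,-1,1],[0,0,0,0,0,-1,1],[-0,0,-1,0,0,-0.9,0.5],[0,0,-1,0,0,0,0.2],[0,0,-1,0,0,0,0.2],[0,0,-1,0,0,0,0.2],[0,0,-1,0,0,0,0.2],[0,0,0,0.8,-0.9,0,0.2],[0,0,0,0.8,-1,0,0.2],[0,0,0,0,-1,0,0.2],[0,0,0,0,0,0,0.2]]'
python3 - <<'E'
from station import *
import cv2,json,numpy as np
c=read_camera("wrist");cv2.imwrite("pics/w3.png",cv2.resize(c["image"],(800,600),interpolation=cv2.INTER_CUBIC))
json.dump({k:np.array(c[k]).tolist() for k in("fx","fy","cx","cy","pose")},open("wrist.json","w"))
s=get_state();from scipy.spatial.transform import Rotation as R
print(s["opening"],s["tcp_pos"],np.round(R.from_rotvec(s["tcp_rot"]).as_matrix(),3).tolist())
E
```

```text
time_s: 5.25
tcp_pos: [0.4745, 0.1141, 0.2198]
tcp_rot: [0.382, -3.116, 0.004]
contact_force: [-0.1, 0.4, -0.0]
opening: 0.0679
gripper_force: 0.0
0.06967930921036343 [0.47454673 0.11645726 0.21991966] [[-0.97, -0.243, -0.002], [-0.243, 0.97, -0.002], [0.002, -0.001, -1.0]]
```

View pics/w3.png

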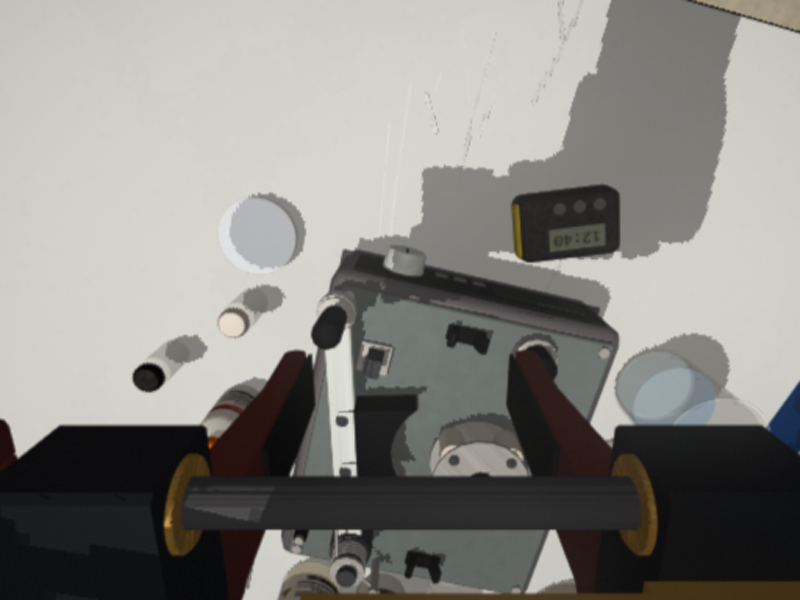

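The arm is ajar. The wrist picture shows the handle's top at about (327,332) and its foot at (337,303), and the pivot top at (348,573). Screws are at (350,285) and (604,352), and the glassware is untouched.

Run:
```python
from h import *
g=lambda u,v,z:ray_z("wrist",(u*.64,v*.64),z)
s=json.load(open("pump.json"));a=s[2]
ht=g(327,332,.146);pv=g(348,573,.128);print("handle",ht,"foot",g(336,305,.111),"pivot",pv,"knob? screws",g(350,285,.088),g(604,352,.088))
d=ht-pv;print("len",np.hypot(*d[:2]),"dir deg",np.degrees(np.arctan2(d[1],d[0]))%360)
th=.24;print("pred",W(s,(.07-.165*np.cos(th),-.045-.165*np.sin(th),.146)),W(s,(.07,-.045,.128)))
```

```text
handle [0.49320499 0.07637284 0.146     ] foot [0.49045422 0.0752556  0.111     ] pivot [0.65442047 0.1190095  0.128     ] knob? screws [0.48401056 0.07915287 0.088     ] [0.48796932 0.24186859 0.088     ]
len 0.1667582569989809 dir deg 194.81385045371113
pred [0.49659886 0.07539813 0.146     ] [0.65619697 0.11727224 0.128     ]
```

```bash
python3 -m creep '[[0,0,0,-0.18,-0.85,0,0.3],[0,0,0,-0.18,-0.9,0,0.4],[0,0,0,0,0,0.8,0.4],[0,0,0,0,0,1,0.4],[0,0,0,0,0,1,0.4],[0,0,0,0,0,0.8,0.4],[0,0,0,0,0,0.5,0.4],[0,0,0,0,0,0,0.4],[0,0,0,0,0,0,0.8],[0,0,0,0,0,0,1],[0,0,0,0,0,0,1],[0,0,0,0,0,0,1],[0,0,0,0,0,0,1],[0,0,0,0,0,0,1]]' 25
```

```text
time_s: 6.7
tcp_pos: [0.495, 0.0788, 0.1185]
tcp_rot: [-0.391, 3.117, 0.0]
contact_force: [0.7, 0.4, 2.6]
opening: 0.0151
gripper_force: 25.0
```

```bash
python3 -m creep '[[0,0,-0.4,-0.015,-0.29,0,1],[0,0,-0.83,-0.033,-0.575,0,1],[0,0,-0.83,-0.033,-0.575,0,1],[0,0,-0.83,-0.033,-0.575,0,1],[0,0,-0.83,-0.033,-0.575,0,1],[0,0,0,0,0,0,1]]'
python3 -c "
from station import *;import numpy as np
s=get_state();p=s['tcp_pos'];d=np.array(p[:2])-[.655,.1185];print(np.hypot(*d),np.degrees(np.arctan2(d[1],d[0]))%360-181,np.round(s['qpos'],2),s['contact_force'])"
```

```text
time_s: 7.3
tcp_pos: [0.5227, 0.019, 0.1183]
tcp_rot: [0.986, -2.981, -0.0]
contact_force: [-6.8, -0.6, 10.6]
opening: 0.0155
gripper_force: 25.0
0.1654853608145263 35.940663087734436 [-0.28  0.36  0.15  2.02 -0.08  0.77  2.13] [-6.81948036 -0.574808   10.55493692]
```

```bash
python3 -m creep '[[0,0,-0.83,-0.033,-0.575,-0.04,1],[0,0,-0.83,-0.033,-0.575,-0.04,1],[0,0,-0.83,-0.033,-0.575,0,1],[0,0,-0.83,-0.033,-0.575,0,1],[0,0,0,0,0,0,1]]'
python3 -c "
from station import *;import numpy as np
s=get_state();p=s['tcp_pos'];d=np.array(p[:2])-[.655,.1185];print(np.hypot(*d),np.degrees(np.arctan2(d[1],d[0]))%360-181,np.round(s['qpos'],2),s['contact_force'])"
```

```text
time_s: 7.8
tcp_pos: [0.5629, -0.0197, 0.1186]
tcp_rot: [1.483, -2.762, -0.003]
contact_force: [-9.2, -2.1, 2.9]
opening: 0.0155
gripper_force: 25.0
0.16609088170067707 55.30777922800894 [-0.14  0.42  0.08  1.92 -0.05  0.81  2.52] [-9.17132454 -2.13796416  2.85586916]
```

```bash
cat > st.py <<'E'
from station import *;import numpy as np
s=get_state();p=s['tcp_pos'];d=np.array(p[:2])-[.655,.1185];a=np.arctan2(d[1],d[0]);t=np.array([-np.sin(a),np.cos(a)])
print("r",np.hypot(*d),"deg",np.degrees(a)%360-181,"q7",s['qpos'][6],"Ftan",t@s['contact_force'][:2],"Frad",d@s['contact_force'][:2]/np.hypot(*d),"grip",s["gripper_force"])
E
python3 -m creep '[[0,0,-0.6,-0.03,-0.4,0,1],[0,0,-0.3,-0.015,-0.2,0,1],[0,0,0,0,0,0,1]]';python3 st.py
python3 -m creep '[[0,0,0,0,-0.1,0,1],[0,0,0,0,0,0,1]]';python3 st.py
```

```text
time_s: 8.1
tcp_pos: [0.5748, -0.0269, 0.1186]
tcp_rot: [1.609, -2.688, -0.004]
contact_force: [-9.8, -3.4, 3.5]
opening: 0.0153
gripper_force: 25.0
r 0.16609748255924298 deg 60.11308478022295 q7 2.619173681634437 Ftan -6.9457347736514565 Frad 7.668899165322921 grip 25.01106172800064
time_s: 8.3
tcp_pos: [0.5764, -0.0279, 0.1185]
tcp_rot: [1.608, -2.688, -0.005]
contact_force: [-10.9, -3.8, 3.2]
opening: 0.0154
gripper_force: 25.0
r 0.16617158833470463 deg 60.7562628684953 q7 2.621018090097598 Ftan -7.741077942188148 Frad 8.522250897272087 grip 25.014045238494873
```

```bash
python3 -m creep '[[0,0,0,0.05,-0.12,0,1],[0,0,0,0,0,0,1]]';python3 st.py
python3 -m creep '[[0,0,0,0.05,-0.12,0,1],[0,0,0,0,0,0,1]]';python3 st.py
```

```text
time_s: 8.5
tcp_pos: [0.5787, -0.0291, 0.1186]
tcp_rot: [1.611, -2.688, -0.006]
contact_force: [-9.8, -1.5, 2.8]
opening: 0.0156
gripper_force: 25.0
r 0.16620087442164805 deg 61.66026057767533 q7 2.6262425972349748 Ftan -7.989781547256571 Frad 5.846139150959081 grip 25.01363217830658
time_s: 8.7
tcp_pos: [0.581, -0.0305, 0.1186]
tcp_rot: [1.612, -2.688, -0.007]
contact_force: [-9.3, 0.9, 1.8]
opening: 0.0156
gripper_force: 25.0
r 0.16637469731383842 deg 62.60468070897457 q7 2.6312085022656 Ftan -8.73831627943745 Frad 3.3145283882743604 grip 25.006904304027557
```

```bash
python3 -m creep '[[0,0,0,0,-0.12,0,1],[0,0,0,0,0,0,1]]';python3 st.py
python3 -m creep '[[0,0,0,-0.01,-0.12,0,1],[0,0,0,0,0,0,1]]';python3 st.py
```

```text
time_s: 8.9
tcp_pos: [0.5832, -0.0317, 0.1185]
tcp_rot: [1.612, -2.687, -0.008]
contact_force: [-10.0, 0.6, 3.4]
opening: 0.0157
gripper_force: 25.0
r 0.16650424274027814 deg 63.44196267109746 q7 2.6341493316057716 Ftan -9.295729220154026 Frad 3.7888015861638387 grip 25.00934511423111
time_s: 9.1
tcp_pos: [0.5833, -0.0319, 0.1184]
tcp_rot: [1.61, -2.683, -0.014]
contact_force: [-19.1, 2.9, 9.8]
opening: 0.0157
gripper_force: 25.0
r 0.16665489731777433 deg 63.513684597457996 q7 2.636612922370051 Ftan -18.478314511945896 Frad 5.629883211427002 grip 25.04994660615921
```

The handle stopped moving and the tangential force jumped from 9 N to 18 N, so the arm is at its stop. I'll check the pictures.

```bash
python3 - <<'E'
from station import *
import cv2,numpy as np
o=[]
for n,(u,v,w,h) in(("scene",(170,120,170,128)),("side",(200,140,140,105))):
    i=read_camera(n)["image"];o.append(cv2.resize(i[v:v+h,u:u+w],(400,300),interpolation=cv2.INTER_CUBIC))
w=read_camera("wrist")["image"];o2=cv2.resize(w,(400,300))
cv2.imwrite("pics/p4.png",np.vstack([np.hstack(o),np.hstack([o2,o2*0])]))
E
python3 st.py
```

```text
r 0.16665047857194507 deg 63.50855109543596 q7 2.636475559280157 Ftan -17.850181202353003 Frad 5.093165699794573 grip 25.045634508132935
```

View pics/p4.png

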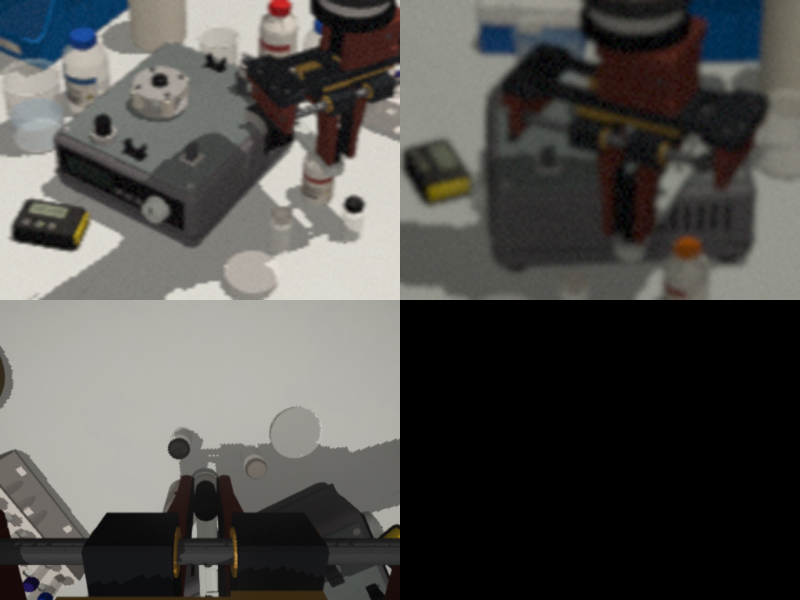

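The button is up again (scene half, about (102,122)). The gripper holds the handle at the end of its swing (wrist part, about (205,500)), and the vials, dropper bottle, dish, beaker and timer are all standing where they were.

```bash
python3 -c "
from station import sign_off;print(sign_off())"
```

```text
the job is handed in; nothing more can be done
None
```

I pushed the catch button fully in and let it come up, then swung the pressure arm to its stop, where the gripper still holds it. The glassware and other loose things look undisturbed in the last pictures, and the job is handed in (about 9 s of robot time).

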